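# Sweep loose jar lids into the counter pan

### The job

Sweep the three loose jar lids (red, yellow and blue) along the worktop into the green pan with closed fingers, in through its open side, until every lid lies flat on the pan's floor, wholly inside past the ramp. Only push them: do not pick a lid up. Leave the timer, the label roll and the steel bowl where they stand.

Things in the scene. Friction and masses are not known exactly. Their poses are not given: they have to be found in the camera images.
- lid_pan: green plastic pan fixed to the worktop, open to its own -x (about world -y, turned 0 to 0.35 rad towards +x). Origin: on the worktop under the centre of its level floor, which is 150 mm (x) by 150 mm (y) and 3 mm thick. Walls 5 mm thick, 34 mm high with their rim, stand along the level floor at the back (+x) and both sides; 136 mm clear between the side rims, back wall's inner face at x = +70 mm.
- pan_mouth (a point): middle of the pan's open edge, on the worktop, at x = -99 mm in the pan's frame; same axes as the pan. From here a full-width ramp climbs to the 3 mm level floor 24 mm further in (pan x = -75 mm).
- red_lid: screw-on jar lid of red plastic with a ribbed edge, a solid disc 44 mm in diameter and 18 mm high, about 30 g, lying top up and loose on the worktop. Origin: centre of its underside; z is its axis.
- yellow_lid: screw-on jar lid of yellow plastic with a ribbed edge, a solid disc 44 mm in diameter and 18 mm high, about 30 g, lying top up and loose on the worktop. Origin: centre of its underside; z is its axis.
- blue_lid: screw-on jar lid of blue plastic with a ribbed edge, a solid disc 44 mm in diameter and 18 mm high, about 30 g, lying top up and loose on the worktop. Origin: centre of its underside; z is its axis.
- kitchen_timer: pale wind-up kitchen timer, 63 mm wide, 56 mm high, loose, on the robot's side of the lids; leave alone. Origin: centre of its underside.
- label_roll: roll of labels standing on its end, 60 mm in diameter, 30 mm high, loose, on the robot's side of the lids; leave alone. Origin: centre of its underside.
- steel_bowl: small steel bowl, 100 mm in diameter, 42 mm high, empty and loose, to the robot's right of the lids; leave alone. Origin: centre of its underside.
Not all that is in view belongs to the job. Several things look just like the blue_lid: the one meant starts farthest to the robot's right.

How it is judged:
At the end, for the whole second after the job is handed in: Each lid rests inside the pan: its centre at least 18 mm past the inner edge of the ramp (x above -57 mm in the pan's frame) and between the walls, lying flat on the floor (underside below 12 mm, tilt under 0.15 rad) and at rest (under 0.02 m/s) (x of red_lid in the frame of lid_pan between -0.057 and 0.07 m and y of red_lid in the frame of lid_pan between -0.06 and 0.06 m and z of each of red_lid, yellow_lid, blue_lid in the frame of lid_pan below 0.012 m and angle between each of red_lid, yellow_lid, blue_lid's own z axis and vertical below 0.15 rad and linear speed of each of red_lid, yellow_lid, blue_lid below 0.02 m/s and x of yellow_lid in the frame of lid_pan between -0.057 and 0.07 m and y of yellow_lid in the frame of lid_pan between -0.06 and 0.06 m and x of blue_lid in the frame of lid_pan between -0.057 and 0.07 m and y of blue_lid in the frame of lid_pan between -0.06 and 0.06 m); the robot touches nothing.
It fails at once if a lid is lifted: its underside's centre more than 15 mm above the worktop (height (world z) of any of red_lid, yellow_lid, blue_lid above 0.015 m).
It fails at once if the timer, the label roll or the steel bowl is moved more than 15 mm (distance of any of kitchen_timer, label_roll, steel_bowl from where it was at the start of the episode above 0.015 m).
It also fails if it takes over 72 s, if anything falls off the work surface, if the arm or the gripper's body presses on something with over 40 N, if the wrist force passes 120 N, or if a joint passes its speed limit or range.

### The arm

A 6-joint arm with a two-finger parallel gripper is mounted at the origin on the work surface; the furniture and walls round the work are solid. World frame = base frame: x ahead of the robot, y to its left, z up, the work surface at z = 0. Lengths are in m, angles in rad, forces in N, time in s.
With the tool pointing down it reaches from about 0.4 to 0.825 m from the base axis. Payload 7 kg.
Tool frame: the origin (TCP) lies at the very end of the fingers, on their centre line; the grasp point (between the pads) lies bot.grasp_offset behind it (bot.grasp_offset is the distance from the TCP to the grasp point, in m); z points along the fingers, y is the direction in which the jaws open and shut (so a half turn about z gives the same grasp; the last joint's range is limited). The gripper opens to 88 mm and grips with 3 to 60 N. Pads are 19 mm wide; open, the fingers measure 130 mm over their backs; the gripper's body (78 mm by 193 mm) begins 47 mm behind the grasp point.
Start: joints at [0.288, 0.359, 0.012, 0, -1.224, -0.288], TCP at [0.675, -0, 0.227] pointing down, gripper open.
Joint ranges: [-3.07, 3.07], [-1.43, 2.12], [-1.02, 1.25], [-3.03, 1.67], [-3.05, -0], [-3.03, 3.03]. Speed limits (rad/s): [2.39, 2.39, 3.01, 3.14, 3.14, 3.14].

### API

Orientations are given as a unit quaternion [x, y, z, w].
In Python, from station import bot, grip, planner, sensors, cams, ticket gives the robot as it stands. Calls block until the motion is done:
- bot.reach(position, orientation): joint-space move of the TCP to a pose.
- bot.movel(position, ori=None, rate=0.15, force_limit=None): straight line of the TCP; ori=None keeps the orientation; rate is the mean speed in m/s. With force_limit (N) it stops when the force on the tool has changed by that much, and returns True; else False.
- bot.move_joints(angles): joint-space move.
- grip(opening, effort=None): opening from 0.0 (shut) to 1.0 (fully open); effort is the grip in N (None keeps the last); returns when the fingers have stopped.
- bot.pause(seconds).
- planner.solve_ik(position, orientation): joint angles nearest the present ones, or None.
- sensors.state(): the state.
- cams.get_image(name): name is "scene" or "side" or "wrist"; returns a dict with "pixels" (400x640x3 uint8, red, green, blue), "K" (3x3 intrinsics, pixels), "R" (3x3) and "t" (3): a world point X has camera coordinates R X + t; the wrist camera has in their place "mount" (4x4, takes a point from camera to tool coordinates, whose origin is the TCP and whose axes are the flange's). Camera axes: x right, y down, z forward; pixel columns grow to the right and rows downward; lengths in m; the calibration is good to about 2 mm. A picture is of the moment at which its call begins: read the wrist's pose just before it. There is no depth.
A pose or a line that the arm cannot do raises bot.PlanningError and nothing moves.
- ticket.close_job(): hands the job in, once; it reports no verdict.
Trained networks look in a picture, given as the dict that the camera call returned (one of the last four; its "shot" number tells which), for a name from the list of things; names that differ only in an ending like _2 or _b are one class to them, and where a whole thing is asked for, a point or a joint stands for the part that bears it (a point fixed in the world has none). Each returns a list of dicts, best first, with "score" (0 to 1); they miss things now and then, are a little off and sometimes report something else, mostly with a low value. They report only what shows in the picture. A call takes as long as a camera call. They do not tell look-alikes from the thing itself.
- cams.search_frame(name, picture): "location" ([x, y, z] in m, in world coordinates, good to about 4 mm: the middle of the surface that is visible of it).
The state is a dict: "clock": time; "joint_positions": joint angles; "joint_vel": joint speeds; "effort": joint torques, N m; "tcp_pos": TCP position; "tool_rot": TCP orientation; "ft_force": force on the tool from outside, world axes, zero at the start; "moment": the same for the moment, N m; "opening": opening from 0.0 (shut) to 1.0 (fully open).
Only numpy, scipy, OpenCV 4.12 (cv2) and the standard library are available. Lean on these libraries where they do the work, as an engineer would, in place of code of your own. Each camera call takes 0.05 s, during which the arm holds its last target. There are 200 camera calls.

## Working session

There is one attempt and no reset: what is moved stays moved. The work goes in short steps, each a Python script; the robot and the scene stay as the last script left them, time stands still between calls to the robot, and variables do not carry over. Pictures are saved under pics/ and viewed, about 8 in all and at most 12, crops included, and the job is handed in when it is done.

```bash
mkdir -p pics; ls; python3 - <<'E'
from station import bot,grip,planner,sensors,cams,ticket
import cv2
for n in ["scene","side"]:
    p=cams.get_image(n); cv2.imwrite(f"pics/{n}0.png",p["pixels"][:,:,::-1])
    print(n,p["K"].tolist(),p["R"].tolist(),p["t"].tolist())
    for k in ["red_lid","yellow_lid","blue_lid","lid_pan","kitchen_timer","label_roll","steel_bowl"]:
        print(k,[([round(float(v),3) for v in d["location"]],round(d["score"],2)) for d in cams.search_frame(k,p)])
s=sensors.state();print(s["clock"],s["tcp_pos"],s["tool_rot"],bot.grasp_offset)
E
```

```text
pics
scene [[425.3941194757692, 0.0, 314.45937828263567], [0.0, 425.3941194757692, 192.06349382440104], [0.0, 0.0, 1.0]] [[0.5422563942438694, -0.8401893108488856, 0.006318610362407703], [-0.6381715517610675, -0.4167429343512341, -0.6473502894038078], [0.546530029755464, 0.3469974763648829, -0.7621664371854053]] [-0.21706513757894091, 0.2254437780064039, 1.030584437151073]
red_lid [([0.46, 0.051, 0.015], 0.59)]
yellow_lid [([0.471, -0.215, 0.016], 0.61)]
blue_lid [([0.243, 0.279, 0.017], 0.64), ([0.337, 0.133, 0.014], 0.59), ([0.464, -0.078, 0.018], 0.57), ([0.335, 0.016, 0.018], 0.56)]
lid_pan [([0.4, 0.343, 0.004], 0.9)]
kitchen_timer [([0.341, -0.119, 0.044], 0.9)]
label_roll [([0.347, -0.282, 0.026], 0.77)]
steel_bowl [([0.459, -0.431, 0.013], 0.58)]
side [[444.03715594864815, 0.0, 313.67974374842584], [0.0, 444.03715594864815, 200.5580412989906], [0.0, 0.0, 1.0]] [[0.9962791724720285, -0.08442555191867962, 0.017324453286500303], [-0.031349123018758356, -0.542238401316315, -0.8396396540325389], [0.08028102505825742, 0.8359723932769269, -0.5428674927589991]] [-0.34775901357782085, 0.02585838297131072, 1.1865498398632712]
red_lid [([0.468, 0.044, 0.016], 0.46)]
yellow_lid [([0.479, -0.223, 0.017], 0.6)]
blue_lid [([0.339, 0.006, 0.018], 0.76), ([0.343, 0.128, 0.016], 0.62), ([0.469, -0.086, 0.017], 0.51), ([0.245, 0.27, 0.018], 0.43), ([0.443, -0.411, 0.02], 0.3)]
lid_pan [([0.401, 0.35, 0.002], 0.63)]
kitchen_timer [([0.349, -0.133, 0.04], 0.78)]
label_roll [([0.353, -0.289, 0.032], 0.69)]
steel_bowl [([0.442, -0.412, 0.022], 0.66)]
0.8 [ 6.74976529e-01 -1.91504564e-05  2.26595825e-01] [ 7.07112534e-01 -7.07101028e-01  5.89799618e-06 -2.27847414e-05] 0.0188
```

View pics/scene0.png

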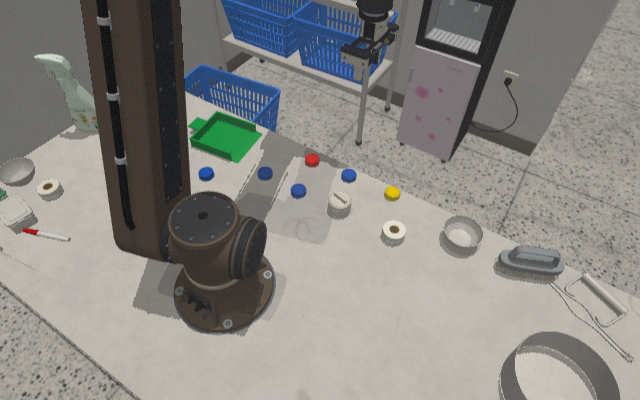

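View pics/side0.png

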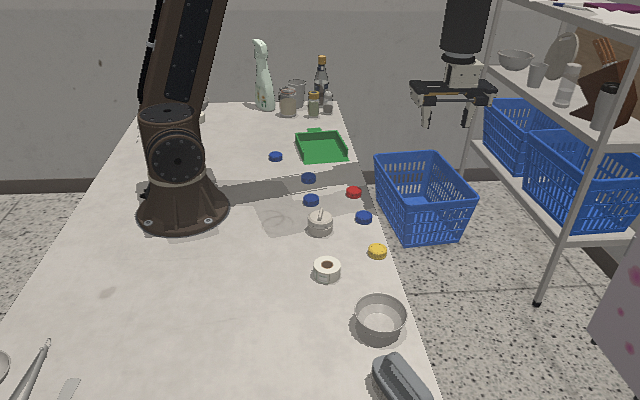

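The scene view shows the red lid at (312,160), the target blue one at (348,175), yellow at (392,193) and the pan at (226,137). Blue look-alikes are at (298,190), (265,173) and (206,173). The target blue lid is the one at about (0.466, -0.08), with the table edge just beyond the lids. Next I'll measure the lids by colour blob, and the pan pose by a silhouette fit.

```bash
cat > h.py <<'E'
from station import bot,grip,planner,sensors,cams,ticket
import cv2, numpy as np
from scipy.optimize import minimize
from scipy.spatial.transform import Rotation as Ro
def proj(p,X):
    c=np.asarray(X)@p["R"].T+p["t"]; u=c@p["K"].T; return u[:,:2]/u[:,2:]
def ray(p,uv,z):
    d=p["R"].T@np.linalg.solve(p["K"],[uv[0],uv[1],1]); o=-p["R"].T@p["t"]
    return o+d*(z-o[2])/d[2]
HUE=dict(red=[(0,6),(174,180)],yellow=[(20,34)],blue=[(108,122)],green=[(50,80)])
def mask(p,c):
    h=cv2.cvtColor(p["pixels"],cv2.COLOR_RGB2HSV); m=np.zeros(h.shape[:2],np.uint8)
    for a,b in HUE[c]: m|=cv2.inRange(h,(a,130,70),(b,255,255))
    return m
def lids(p,c,zoff=0.0):
    n,_,st,ce=cv2.connectedComponentsWithStats(mask(p,c))
    out=[]
    for i in range(1,n):
        if 50<st[i,4]<900:
            X=ray(p,ce[i],0.011+zoff)
            if .2<X[0]<.6 and abs(X[1])<.5: out.append((X[:2].round(4).tolist(),int(st[i,4])))
    return out
def tool(yaw):  # fingers down, wide face square to push direction (cos yaw, sin yaw)
    z=np.array([0,0,-1.]); y=np.array([np.sin(yaw),-np.cos(yaw),0])*-1
    return Ro.from_matrix(np.c_[np.cross(y,z),y,z]).as_quat()
E
python3 - <<'E'
from h import *
P=[cams.get_image(n) for n in("scene","side")]
for p in P:
    for c in("red","yellow","blue"): print(c,lids(p,c))
M=[]
for p in P:
    m=mask(p,"green"); n,l,st,_=cv2.connectedComponentsWithStats(m); i=1+np.argmax(st[1:,4]); 
    M.append(cv2.morphologyEx((l==i).astype(np.uint8)*255,cv2.MORPH_CLOSE,np.ones((3,3))))
def box(x0,x1,y0,y1,z): return np.array([[x,y,h] for x in(x0,x1) for y in(y0,y1) for h in(0,z)])
B=[np.vstack([box(-.075,.075,-.075,.075,.003),[[-.099,-.075,0],[-.099,.075,0]]]),box(-.075,.075,.068,.075,.034),box(-.075,.075,-.075,-.068,.034),box(.07,.077,-.075,.075,.034)]
def render(q,p):
    x,y,a=q; f=np.array([-np.sin(a),np.cos(a),0]); s=np.array([-np.cos(a),-np.sin(a),0]); im=np.zeros((400,640),np.uint8)
    for b in B:
        X=np.array([x,y,0])+np.outer(b[:,0],f)+np.outer(b[:,1],s)+np.outer(b[:,2],[0,0,1])
        cv2.fillConvexPoly(im,cv2.convexHull((proj(p,X)*16).round().astype(np.int32)),255,cv2.LINE_AA,4)
    return im
def cost(q,I=(0,1)): return sum(np.abs(render(q,P[i]).astype(int)-M[i]).sum()/255/M[i].sum()*255 for i in I)
for I in((0,),(1,),(0,1)):
    r=min((minimize(cost,[.40,.345,a],args=(I,),method="Nelder-Mead",options=dict(initial_simplex=[[.4,.345,a],[.415,.345,a],[.4,.36,a],[.4,.345,a+.1]])) for a in(0,.1,.2,.3)),key=lambda r:r.fun)
    print(I,r.x.round(4),r.fun)
# table edge estimate and overlays
v=[]
for i,p in enumerate(P):
    im=p["pixels"][:,:,::-1].copy(); cs,_=cv2.findContours((render(r.x,p)>127).astype(np.uint8),0,1); cv2.drawContours(im,cs,-1,(0,0,255),1)
    c=proj(p,[[*r.x[:2],0]])[0].astype(int); a=im[max(0,c[1]-50):c[1]+50,c[0]-60:c[0]+75]; v.append(cv2.resize(a,(540,300) if a.shape[0]<100 else (540,400)))
for y in(-.25,-.1,.05,.2):print([proj(P[1],[[x,y,0]])[0].round().tolist() for x in(.49,.51,.53)])
cv2.imwrite("pics/fit.png",cv2.resize(np.vstack(v),None,fx=.74,fy=.74))
for pos,yaw in(([.475,-.27],1.6),([.465,0],1.6),([.39,.36],1.8),([.41,.25],1.8),([.42,.38],1.8)):
    q=planner.solve_ik([*pos,.008],tool(yaw)); print(pos,None if q is None else np.round(q,2))
E
```

```text
red [([0.4631, 0.0506], 153)]
yellow [([0.4767, -0.2125], 179)]
blue [([0.2449, 0.2807], 153), ([0.341, 0.1372], 150), ([0.4732, -0.0726], 125), ([0.3412, 0.018], 145)]
red [([0.4657, 0.0496], 152)]
yellow [([0.4817, -0.2102], 192)]
blue [([0.2479, 0.2947], 57), ([0.3443, 0.0282], 81), ([0.4757, -0.0681], 121)]
(0,) [0.4029 0.3496 0.1205] 0.14238008655791443
(1,) [ 0.4309  0.3618 -0.1496] 50.218562091503266
(0, 1) [ 0.4211  0.363  -0.147 ] 50.56090513059091
[[384.0, 264.0], [393.0, 264.0], [401.0, 264.0]]
[[372.0, 226.0], [379.0, 225.0], [387.0, 225.0]]
[[361.0, 195.0], [368.0, 195.0], [375.0, 194.0]]
[[353.0, 169.0], [359.0, 169.0], [366.0, 169.0]]
[0.475, -0.27] [-0.16  0.39 -0.53  0.   -0.65  0.19]
[0.465, 0] [ 0.43  0.29 -0.71  0.   -0.57 -0.4 ]
[0.39, 0.36] [ 1.12  0.37 -0.56  0.   -0.64 -0.89]
[0.41, 0.25] [ 0.96  0.31 -0.67  0.   -0.59 -0.73]
[0.42, 0.38] [ 1.08  0.42 -0.48  0.   -0.67 -0.85]
```

View pics/fit.png

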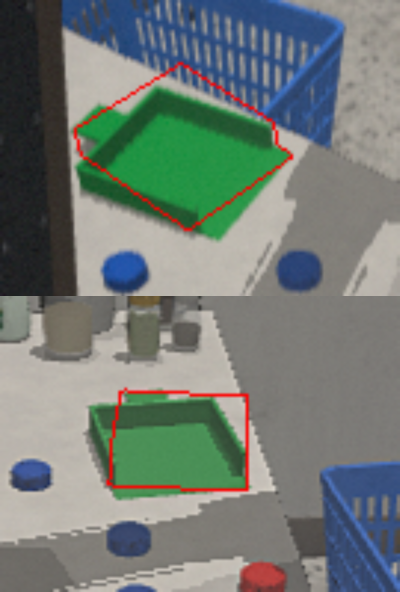

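The overlay shows the combined fit is wrong: the side mask was a wrong component. The scene-only fit looks plausible. I'll loosen the colour thresholds and refit, removing the back tab with a morphological opening.

```bash
sed -i 's/(a,130,70),(b,255,255)/(a,110,35),(b,255,255)/; s/(108,122)/(104,126)/; s/(50,80)/(50,85)/' h.py
cat > fit.py <<'E'
from h import *
P=[cams.get_image(n) for n in("scene","side")]
for p in P:
    for c in("red","yellow","blue"): print(c,lids(p,c))
M=[]
for p in P:
    m=mask(p,"green"); g=proj(p,[[.403,.35,0]])[0].astype(int); w=np.zeros_like(m); cv2.circle(w,g.tolist(),60,255,-1); m&=w
    m=cv2.morphologyEx(m,cv2.MORPH_CLOSE,np.ones((5,5))); M.append(cv2.morphologyEx(m,cv2.MORPH_OPEN,cv2.getStructuringElement(2,(19,19))))
def box(x0,x1,y0,y1,z): return np.array([[x,y,h] for x in(x0,x1) for y in(y0,y1) for h in(0,z)])
B=[np.vstack([box(-.075,.075,-.075,.075,.003),[[-.099,-.075,0],[-.099,.075,0]]]),box(-.075,.075,.068,.075,.034),box(-.075,.075,-.075,-.068,.034),box(.07,.077,-.075,.075,.034)]
def render(q,p):
    x,y,a=q; f=np.array([-np.sin(a),np.cos(a),0]); s=np.array([-np.cos(a),-np.sin(a),0]); im=np.zeros((400,640),np.uint8)
    for b in B:
        X=np.array([x,y,0])+np.outer(b[:,0],f)+np.outer(b[:,1],s)+np.outer(b[:,2],[0,0,1])
        cv2.fillConvexPoly(im,cv2.convexHull((proj(p,X)*16).round().astype(np.int32)),255,cv2.LINE_AA,4)
    return im
def cost(q,I=(0,1)): return sum(np.abs(render(q,P[i]).astype(int)-M[i]).sum()/M[i].sum() for i in I)
for I in((0,),(1,),(0,1)):
    r=min((minimize(cost,[.40,.35,a],args=(I,),method="Nelder-Mead",options=dict(initial_simplex=[[.4,.345,a],[.415,.345,a],[.4,.36,a],[.4,.345,a+.1]])) for a in(0,.1,.2,.3)),key=lambda r:r.fun)
    print(I,r.x.round(4),r.fun)
v=[]
for p in P:
    im=p["pixels"][:,:,::-1].copy(); cs,_=cv2.findContours((render(r.x,p)>127).astype(np.uint8),0,1); cv2.drawContours(im,cs,-1,(0,0,255),1)
    c=proj(p,[[.403,.3,0]])[0].astype(int); v.append(cv2.resize(im[c[1]-60:c[1]+60,c[0]-80:c[0]+80],(400,300)))
cv2.imwrite("pics/fit2.png",np.vstack(v))
E
python3 fit.py
```

```text
red [([0.4625, 0.0505], 157)]
yellow [([0.4761, -0.2127], 186)]
blue [([0.245, 0.2813], 163), ([0.3407, 0.1371], 154), ([0.4696, -0.0742], 151), ([0.3392, 0.0166], 169)]
red [([0.4659, 0.0491], 163)]
yellow [([0.4798, -0.2147], 256)]
blue [([0.2488, 0.2843], 93), ([0.3452, 0.1488], 70), ([0.3434, 0.0259], 101), ([0.4738, -0.0727], 154)]
(0,) [0.4037 0.3503 0.1307] 0.14843863471314453
(1,) [ 0.4017  0.3503 -0.1104] 1.0653080129689672
(0, 1) [ 0.3994  0.3497 -0.0804] 1.2349935429781114
```

View pics/fit2.png

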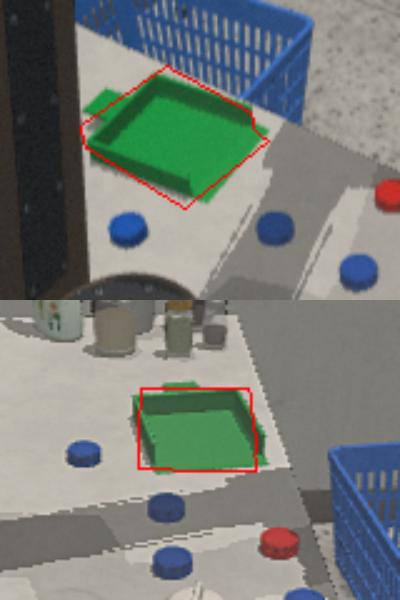

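```bash
sed -i 's/(a,110,35)/(a,70 if c=="green" else 110,35)/' h.py; python3 fit.py | tail -3
```

```text
(0,) [0.4023 0.3484 0.105 ] 0.13588703620249362
(1,) [0.4017 0.3536 0.048 ] 0.14085902330227276
(0, 1) [0.4015 0.3503 0.0472] 0.2854141349667827
```

View pics/fit2.png

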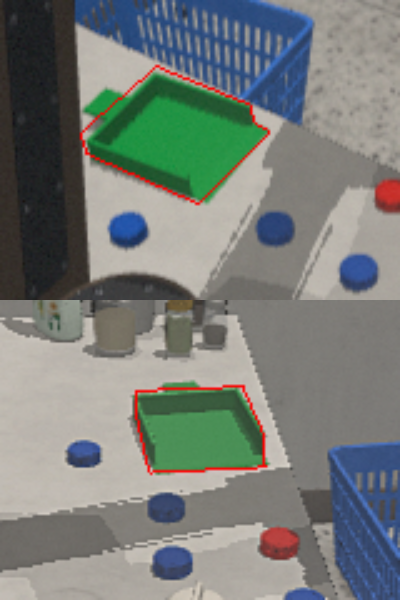

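Pan is at about (0.402, 0.350) with yaw about 0.10. The two cameras agree to about 4 mm, so that's good enough. Starting with red, I'll push it in two stages and re-aim between them.

```bash
cat >> h.py <<'E'
PAN=np.array([.402,.350]); A=.10; F=np.array([-np.sin(A),np.cos(A)]); S=np.array([-np.cos(A),-np.sin(A)])
def w(px,py): return PAN+F*px+S*py
def inpan(X): d=np.array(X)-PAN; return (d@F).round(4),(d@S).round(4)
def push(lid,tgt,stop=0.0,z=.008,rate=.12):
    """push lid centre along the line to tgt, ending `stop` short of it, then back off and up"""
    lid,tgt=np.array(lid),np.array(tgt); d=tgt-lid; L=np.linalg.norm(d); d/=L; o=tool(np.arctan2(d[1],d[0]))
    s=lid-d*.048; e=tgt-d*(.0315+stop)
    bot.reach([*s,.07],o); bot.movel([*s,z],rate=.12)
    hit=bot.movel([*e,z],rate=rate,force_limit=25)
    bot.movel([*(e-d*.015),z],rate=.1); bot.movel([*(e-d*.02),.07],rate=.2)
    print("hit",hit,"clock",sensors.state()["clock"])
def look(c):
    for n in("scene","side"):
        p=cams.get_image(n); print(n,[(l,inpan(l[0])) for l in lids(p,c)])
E
python3 - <<'E'
from h import *
grip(0.0); push([.464,.050],w(.044,-.036),stop=.20); look("red")
p=cams.get_image("side"); cv2.imwrite("pics/s1.png",p["pixels"][60:310,180:500,::-1].repeat(2,0).repeat(2,1))
E
```

```text
hit False clock 6.4917
scene [(([0.4476, 0.1977], 147), (np.float64(-0.1561), np.float64(-0.0302)))]
side [(([0.4508, 0.1968], 129), (np.float64(-0.1573), np.float64(-0.0333)))]
```

View pics/s1.png

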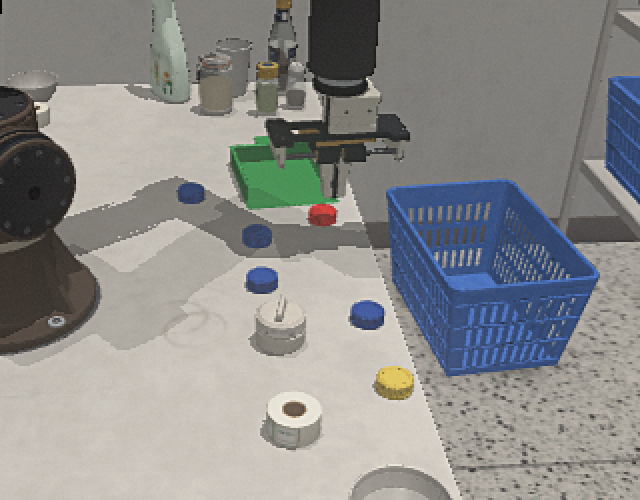

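The picture shows the red lid at the mouth (322,214) exactly as planned, about 2–3 mm from the line, with nothing else disturbed. I'll finish red and then bring blue up to the mouth.

```bash
python3 - <<'E'
from h import *
push([.449,.197],w(.044,-.036)); look("red")
push([.471,-.074],w(.044,.036),stop=.21); look("red"); look("blue")
E
```

```text
hit False clock 10.275
scene [(([0.433, 0.3983], 128), (np.float64(0.045), np.float64(-0.0357)))]
side [(([0.4344, 0.4019], 99), (np.float64(0.0484), np.float64(-0.0374)))]
hit False clock 16.025
scene [(([0.4332, 0.3983], 126), (np.float64(0.0449), np.float64(-0.0359)))]
side []
scene [(([0.4069, 0.1848], 142), (np.float64(-0.1649), np.float64(0.0116))), (([0.2451, 0.281], 161), (np.float64(-0.053), np.float64(0.163))), (([0.3406, 0.137], 153), (np.float64(-0.2058), np.float64(0.0824))), (([0.3393, 0.0169], 168), (np.float64(-0.3252), np.float64(0.0956)))]
side [(([0.2493, 0.2832], 90), (np.float64(-0.0512), np.float64(0.1586))), (([0.4109, 0.1866], 96), (np.float64(-0.1635), np.float64(0.0075))), (([0.3431, 0.0262], 102), (np.float64(-0.3163), np.float64(0.0909)))]
```

```bash
python3 - <<'E'
from h import *
push([.4085,.186],w(.044,.036)); look("blue")
push([.4775,-.213],w(.005,0),stop=.18); look("yellow")
E
```

```text
hit False clock 19.9333
scene [(([0.3632, 0.3909], 124), (np.float64(0.0446), np.float64(0.0345))), (([0.2451, 0.2807], 163), (np.float64(-0.0533), np.float64(0.163))), (([0.3408, 0.1371], 153), (np.float64(-0.2057), np.float64(0.0821))), (([0.34, 0.0173], 160), (np.float64(-0.3248), np.float64(0.0949)))]
side [(([0.3635, 0.3987], 82), (np.float64(0.0523), np.float64(0.0334))), (([0.2478, 0.2808], 82), (np.float64(-0.0535), np.float64(0.1603))), (([0.3458, 0.1432], 92), (np.float64(-0.2002), np.float64(0.0766))), (([0.3433, 0.0263], 101), (np.float64(-0.3162), np.float64(0.0907)))]
hit False clock 27.2083
scene [(([0.4222, 0.1756], 158), (np.float64(-0.1755), np.float64(-0.0027)))]
side [(([0.4249, 0.1736], 133), (np.float64(-0.1778), np.float64(-0.0052)))]
```

```bash
python3 - <<'E'
from h import *
push([.4235,.1745],w(.005,0))
bot.reach([.55,0,.25],tool(np.pi/2)); bot.pause(.5)
for c in("red","yellow","blue"): look(c)
v=[]
p=cams.get_image("scene"); v.append(cv2.resize(p["pixels"][90:220,170:430,::-1],(780,390)))
cv2.imwrite("pics/f1.png",v[0])
p=cams.get_image("side"); cv2.imwrite("pics/f2.png",cv2.resize(p["pixels"][110:400,230:450,::-1],(440,580)))
for k in("kitchen_timer","label_roll","steel_bowl"): print(k,[d["location"] for d in cams.search_frame(k,p)[:1]])
E
```

```text
hit False clock 30.7833
scene [(([0.4349, 0.4001], 114), (np.float64(0.0466), np.float64(-0.0377)))]
side [(([0.4367, 0.4058], 85), (np.float64(0.0521), np.float64(-0.0401)))]
scene [(([0.4006, 0.3562], 149), (np.float64(0.0063), np.float64(0.0008)))]
side [(([0.4023, 0.359], 105), (np.float64(0.0089), np.float64(-0.0012)))]
scene [(([0.3635, 0.3912], 125), (np.float64(0.0448), np.float64(0.0342))), (([0.245, 0.2812], 162), (np.float64(-0.0528), np.float64(0.1631))), (([0.3406, 0.137], 153), (np.float64(-0.2058), np.float64(0.0824))), (([0.3394, 0.0168], 172), (np.float64(-0.3253), np.float64(0.0956)))]
side [(([0.3638, 0.3997], 82), (np.float64(0.0533), np.float64(0.033))), (([0.249, 0.2841], 94), (np.float64(-0.0503), np.float64(0.1588))), (([0.3446, 0.1406], 92), (np.float64(-0.2026), np.float64(0.078))), (([0.342, 0.024], 100), (np.float64(-0.3184), np.float64(0.0922)))]
kitchen_timer [[0.348, -0.13, 0.0422]]
label_roll [[0.3498, -0.2897, 0.0324]]
steel_bowl [[0.4439, -0.4118, 0.02]]
```

View pics/f1.png

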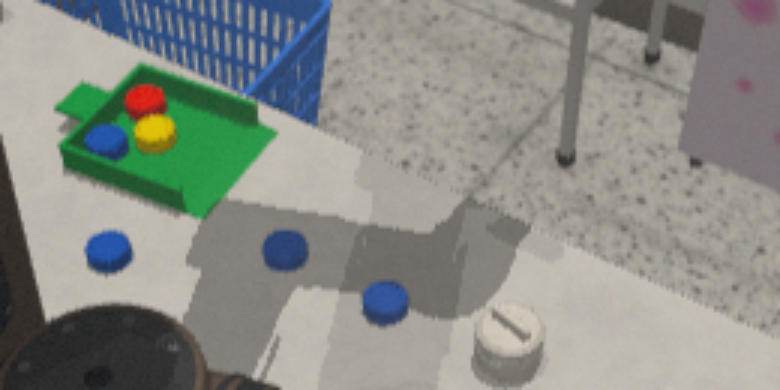

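View pics/f2.png

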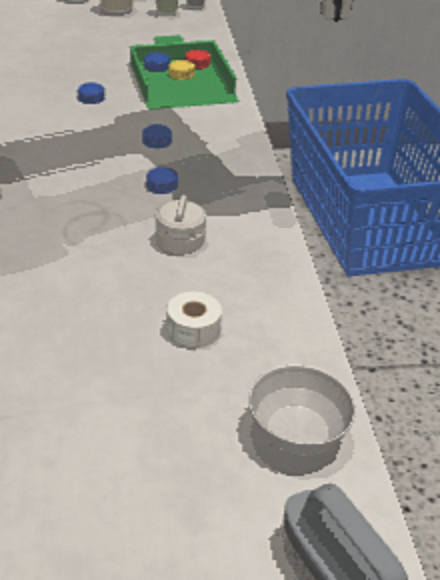

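Both views show all three lids flat in the pan. In the scene crop red is at (146,100), yellow at (155,133) and blue at (106,142). The timer, roll, bowl and blue look-alikes haven't moved.

```bash
python3 -c "
from station import ticket
print(ticket.close_job())"
```

```text
the job is handed in; nothing more can be done
None
```

I swept the red, blue and yellow lids one at a time into the green pan with closed fingers, re-aiming each at the mouth, and handed the job in at about 32–33 s on the robot clock.

**Lids:** The last pictures from both fixed cameras show all three lying flat on the pan's floor. All three are well inside the limits.

| Lid | Pan x (mm) | Pan y (mm) |
|---|---|---|
| red | about 49 | about -39 |
| blue | about 49 | about +34 |
| yellow | about 8 | about 0 |

**Other things:** By the detector in the side camera, the timer, label roll and bowl are within about 4 mm of where they started. The three blue look-alikes also stayed put. The arm was raised clear of everything, and no push reached its 25 N limit.

**Checks that disagreed:**
- **Pan angle:** my first two pan fits failed on the side camera because of bad colour masks. In the final fit the two cameras gave 0.105 and 0.048 rad, so I used 0.10. That is a few millimetres over the pan's length.
- **Lid positions:** the two cameras differ by up to 9 mm on a lid in the pan, mainly because the rim partly hides it.

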